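Present a counting slide to the label reader

TASK

The label reader's slot is blocked by the amber bottle: stand the bottle upright on the bench out of the way, at least 15 cm from the slot. Then take the glass counting slide from its wire rest, find its frosted label end by the notched corner, and, label up, push that end gently into the reader's slot until it is fully home against the spring plunger. Finish while still gripping the slide and holding it home: the plunger pushes it out again if you let go. Do not drop the slide, knock the bottle over, or disturb the tape roll, the petri dish and the black marker.

Things in the scene. Friction and masses are not known exactly. Their poses are not given: they have to be found in the camera images.
- slide_center (a point): Centre of the loose glass slide, 76 x 34 x 5 mm, 35 g, lying level, label up, on the wire rest. x runs along its length to the frosted end (last 22 mm, matt white, small square black code on top), z up out of the label face, y left. The corner at +x, -y is cut off at 45 degrees (8 mm legs): the notch. Towards -x it is clear glass with four silver squares.
- notch (a point): Middle of the notch, the cut-off corner at the slide's frosted end, half-way through the glass: 34 mm ahead (+x) and 13 mm to the right (-y) of slide_center, same axes. With the slide fully home it lies 30 mm inside the slot's mouth, 13 mm right of its middle.
- rest: Fixed wire slide rest (steel), 105 x 27 mm. Origin on the bench under its middle; x runs along its two rails (5 mm thick, at y = -8 and +8 mm, tops 30 mm above the bench, bent down to the bench beyond x = -45 and +45 mm). The slide lies lengthwise on them, underside at that height, its x within 0.08 rad of the rest's x, its centre within 6 mm of the middle; its long edges overhang the rails on both sides.
- slot (a point): Middle of the mouth of the reader's slot, in the front face, 28.5 mm above the bench: the height of the slide's centre when it lies on the slot's floor (26 mm up). x points straight into the slot, z up. Slot 37 mm wide, 10 mm high, ending 34 mm behind the face; a funnel widens it to 47 x 20 mm in the front 7 mm. With the slide fully home, slide_center is at x = -4 mm from here; 42 mm stick out.
- reader: Fixed white label reader, 150 mm deep (x), 120 mm wide; origin on the bench under its middle, front face at x = -75 mm. 52 mm tall near the front (41 mm deep), then sloping up to 74 mm at x = 0. In the slot's far right corner (-y) a 45 degree key leaves room only for the notched corner of a slide lying label up; a slide put in another way stops 4 to 7 mm short.
- plunger (a joint): Travel in m of the spring plunger in the middle of the slot's end wall: 0 = out (tip 6.5 mm in front of the end wall), 0.0065 = pressed flush by a slide that is fully home. Pushes back with 2.4 N at 0 and 5 N when flush.
- bottle_center (a point): Centre (46.5 mm up) of the loose amber reagent bottle with a red cap that stands just in front of the slot: body 48 mm in diameter up to 60 mm height, then a shoulder and a cap 28 mm in diameter from 74 to 93 mm; 0.06 to 0.13 kg. Origin in its middle, z up.
- tape: Loose roll of cream tape lying flat, 72 mm in diameter, 19 mm high; origin under its centre. Leave it alone.
- petri: Loose closed petri dish, 91 mm in diameter, 15 mm high; origin under its centre. Leave it alone.
- black_marker: Loose black marker lying on the bench, 134 mm long, 16 mm thick; origin at one end, its z axis runs along it. Leave it alone.
Mind the look-alikes: they are no part of the job. Leave any green or purple look-alike of the part that bears bottle_center alone.

How it is judged:
On the way:
1. the bottle stands upright on the bench, let go, at least 13 cm from the slot (horizontal distance between bottle_center and slot above 0.13 m and angle between bottle_center's own z axis and vertical below 0.1 rad and height (world z) of bottle_center below 0.05 m and contact force between the fingers and bottle below 0.2 N), for 0.2 s.
At the end, for the whole second after the job is handed in: The slide is in the reader's slot, frosted end first and label up (within 0.2 rad of level), home to within about 1.5 mm (plunger pressed by more than 5 mm), still gripped by the fingers (contact over 1 N) and still; the bottle stands upright on the bench at least 13 cm from the slot (value of joint plunger above 0.005 m and x of slide_center in the frame of slot between -0.0062 and 0 m and x of notch in the frame of slot above 0.02 m and y of slide_center in the frame of slot between -0.006 and 0.006 m and angle between slide_center's own z axis and vertical below 0.2 rad and contact force between the fingers and slide above 1 N and linear speed of each of slide, bottle below 0.02 m/s and horizontal distance between bottle_center and slot above 0.13 m and angle between bottle_center's own z axis and vertical below 0.1 rad and height (world z) of bottle_center between 0.043 and 0.05 m); the arm keeps its last pose, push and grip.
It fails at once if the slide is dropped on the bench (height (world z) of slide_center below 0.012 m).
It fails at once if the bottle is knocked over (angle between bottle_center's own z axis and vertical above 0.7 rad).
It fails at once if the slide is forced against the reader (over 40 N) (contact force between slide and reader above 40 N).
It fails at once if the tape roll, the petri dish or the black marker is disturbed (moved over 2 cm) (distance of any of tape, petri, black_marker from where it was at the start of the episode above 0.02 m).
It also fails if it takes over 66 s, if anything falls off the work surface, if the arm or the gripper's body presses on something with over 40 N, if the wrist force passes 120 N, or if a joint passes its speed limit or range.

ROBOT

A 6-joint arm with a two-finger parallel gripper is mounted at the origin on a cart in front of the work surface, level with it; the furniture and walls round the work are solid. World frame = base frame: x ahead of the robot, y to its left, z up, the work surface at z = 0. Lengths are in m, angles in rad, forces in N, time in s.
With the tool pointing down it reaches from about 0.225 to 0.875 m from the base axis. Payload 3.4 kg.
Tool frame: the origin (TCP) lies at the very end of the fingers, on their centre line; the grasp point (between the pads) lies 19 mm behind it (manip.pinch_z is the distance from the TCP to the grasp point, in m); z points along the fingers, y is the line along which they close (so a half turn about z gives the same grasp; the last joint's range is limited). The gripper opens to 85 mm and grips with 20 to 120 N. Pads are 22 mm wide; open, the fingers measure 114 mm over their backs; the gripper's body (76 mm by 85 mm) begins 54 mm behind the grasp point. The pads swing forward as they close: fully open they stand 13 mm farther back than shut.
Start: joints at [-0.121, 0.276, 1.505, -0, 1.361, -0.121], TCP at [0.575, -0, 0.231] pointing down, gripper open.
Joint ranges: [-2.89, 2.89], [-0.75, 2.08], [0.22, 2.7], [-1.18, 4.32], [0.11, 2.71], [-2.7, 2.7]. Speed limits (rad/s): [2.57, 2.57, 3.14, 3.14, 3.14, 3.14].

INTERFACE

Orientations are given as a unit quaternion [w, x, y, z].
In Python, from rig import manip gives the robot as it stands. The module is installed in compiled form; this text tells all that it offers.
- The arm moves only by the shell command python3 -m jog 'ROWS' [FORCE]. ROWS is JSON, a list of rows, each an object of numbers: "dx", "dy", "dz": the shift along the tool's x, y, z each as a share of 25 cm, from -1 to 1; "ax", "ay", "az": the turn, a rotation vector about the tool's x, y, z each as a share of 90 degrees, from -1 to 1; "grip": the opening, from -1 (shut) to 1 (fully open), so that 0 is half open. A call has 1 to 5 rows; each row is the pose to reach, as a shift and turn from the pose commanded when the call began, along the tool's axes at that moment; what a row does not reach only later rows make up. A row lasts 1/12 s, in which the tool goes at most 41.7 mm and 7.16 degrees, less where a joint would pass 70% of its speed; a pose out of reach is approached as far as the arm can. A call with a number of a shift or a turn outside -1 to 1 is refused whole. A call with a gripper value outside its range is refused whole. The fingers move at their own pace and stop on an object; FORCE is the grip in N (left out, the last holds). Time passes only in rows, so rows that repeat a pose let the fingers close. It gives the time, the measured TCP pose, the force, the opening and the grip force at its end, in the units of the state.
- manip.get_state(): the state, without advancing time (a new reading comes with each control period).
- manip.get_image(name): name is "scene" or "side" or "wrist"; returns a dict with "img" (384x512x3 uint8, red, green, blue), "mtx" (3x3 intrinsics, pixels), "world_to_cam" (4x4, takes a point from world to camera coordinates); the wrist camera has in their place "T_tool_cam" (4x4, takes a point from camera to tool coordinates, whose origin is the TCP and whose axes are the flange's). Camera axes: x right, y down, z forward; pixel columns grow to the right and rows downward; lengths in m; the calibration is good to about 2 mm. A picture is of the moment at which its call begins: read the wrist's pose just before it. There is no depth.
- manip.sign_off(): hands the job in; it is judged then, once.
The state is a dict: "clock": time; "qpos": joint angles; "qd": joint speeds; "effort": joint torques, N m; "position": TCP position; "ee_rot": TCP orientation; "contact_force": force on the tool from outside, world axes, zero at the start; "moment": the same for the moment, N m; "width": finger opening in m; "gripper_force": force on a finger pad.
Only numpy, scipy, OpenCV 4.12 (cv2) and the standard library are available. Lean on these libraries where they do the work, as an engineer would, in place of code of your own. Each camera call takes 0.05 s, during which the arm holds its last target. There are 200 camera calls.

## Working session

There is one attempt and no reset: what is moved stays moved. The work goes in short steps, Python scripts to look and compute and a shell command to move; the robot and the scene stay as the last step left them, time stands still between calls to the robot, and variables do not carry over. Pictures are saved under pics/ and viewed, at most 10 in all, crops included, and the job is handed in when it is done.

```bash
mkdir -p pics
cat > h.py <<'E'
import numpy as np, cv2, json
from rig import manip
from scipy.spatial.transform import Rotation as R
def pose():
    s=manip.get_state(); q=np.array(s["ee_rot"]); T=np.eye(4)
    T[:3,:3]=R.from_quat(q[[1,2,3,0]]).as_matrix(); T[:3,3]=s["position"]; return T,s
def grab(name,fn):
    T,s=pose(); d=manip.get_image(name); cv2.imwrite(f"pics/{fn}.png",d["img"][:,:,::-1])
    W=np.linalg.inv(T@np.array(d["T_tool_cam"])) if "T_tool_cam" in d else np.array(d["world_to_cam"])
    np.savez(f"pics/{fn}.npz",K=d["mtx"],W=W); return d["img"]
def ray(fn,u,v,z):
    f=np.load(f"pics/{fn}.npz"); C=np.linalg.inv(f["W"]); d=C[:3,:3]@np.linalg.inv(f["K"])@[u,v,1]; o=C[:3,3]
    return o+d*(z-o[2])/d[2]
def proj(fn,P):
    f=np.load(f"pics/{fn}.npz"); P=np.atleast_2d(P); c=(f["W"][:3,:3]@P.T).T+f["W"][:3,3]; p=(f["K"]@c.T).T; return p[:,:2]/p[:,2:]
E
python3 - <<'E'
from h import *
a=grab("scene","scene0"); b=grab("side","side0"); grab("wrist","wrist0")
T,s=pose(); print(T.round(3),s)
for f in("scene0","side0","wrist0"): print(np.linalg.inv(np.load(f"pics/{f}.npz")["W"]).round(2))
E
```

```text
[[-0.     1.    -0.001  0.575]
 [ 1.     0.     0.     0.   ]
 [ 0.    -0.001 -1.     0.231]
 [ 0.     0.     0.     1.   ]] {'clock': 0.15, 'qpos': array([-1.20985170e-01,  2.76442108e-01,  1.50580601e+00, -6.73199428e-07,
        1.36069804e+00, -1.20999376e-01]), 'qd': array([ 0.00137861, -0.00097706, -0.00279487, -0.00038811, -0.00013442,
        0.00217686]), 'effort': array([ 9.65923646e-04, -4.17143512e+01, -2.46032345e+01, -1.26433165e-04,
        7.58384820e-03, -3.43765259e-05]), 'position': array([5.74624008e-01, 4.86090954e-05, 2.30657245e-01]), 'ee_rot': array([-5.32594016e-04,  7.07101547e-01,  7.07111691e-01, -4.17539812e-04]), 'contact_force': array([-0.35214409, -0.4599696 ,  0.84657965]), 'moment': array([-0.01680072, -0.00403654, -0.00657075]), 'gripper_force': 0.0, 'width': 0.08556565042269754}
[[ 0.68 -0.49  0.54 -0.07]
 [-0.73 -0.47  0.49 -0.56]
 [ 0.02 -0.73 -0.68  0.88]
 [ 0.    0.    0.    1.  ]]
[[-1.   -0.04  0.05  0.49]
 [-0.06  0.59 -0.8   0.85]
 [ 0.01 -0.81 -0.59  0.68]
 [ 0.    0.    0.    1.  ]]
[[ 1.    0.   -0.    0.57]
 [-0.   -0.94 -0.33  0.08]
 [-0.    0.33 -0.94  0.37]
 [ 0.    0.    0.    1.  ]]
```

View pics/scene0.png

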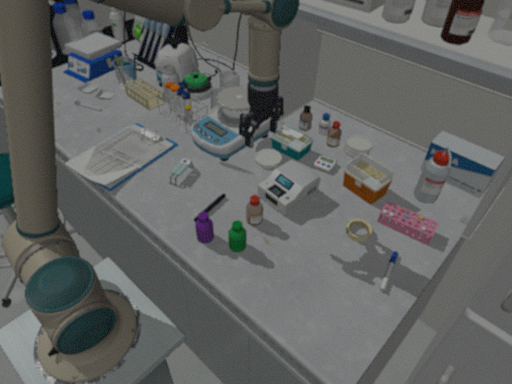

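View pics/side0.png

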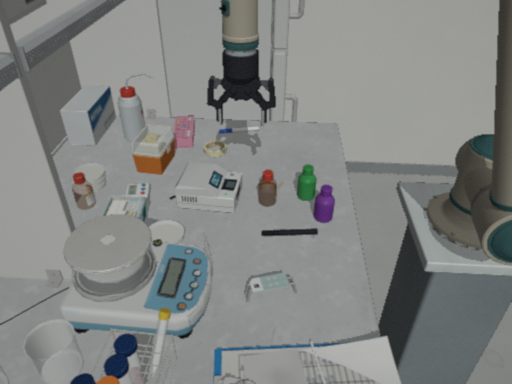

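The scene view shows these candidates:
- **Bottle:** an amber bottle with a red cap stands in front of the reader at scene (255,211) / side (267,188). Look-alikes are green (237,236), purple (204,228) and a far amber pair (334,134)/(306,118). I choose the one at the slot.
- **Slide:** it lies on the wire rest at scene (181,172) / side (270,283).

Next is one close crop of both.

Run:
```python
from h import *
a=cv2.imread("pics/side0.png"); b=cv2.imread("pics/scene0.png")
z=lambda i,x,y,w,h,s:cv2.resize(i[y:y+h,x:x+w],None,fx=s,fy=s,interpolation=cv2.INTER_CUBIC)
A=z(a,165,160,130,100,4)[:, :]; B=z(a,235,262,70,50,5); C=z(b,230,150,100,75,4); D=z(b,160,150,60,45,6)
o=np.zeros((600,800,3),np.uint8)
A=cv2.resize(a[155:215,170:290],(480,240),interpolation=cv2.INTER_CUBIC)
o[:240,:480]=A; o[250:500,:350]=B; C=C[:300,:]; o[250:550,360:760]=C; o[0:240,490:800]=D[:240,:310]
cv2.imwrite("pics/crop.png",o)
for n,f,u,v,h in(("bottle base","scene0",254,222,0),("bottle base","side0",267,203,0),("cap top","scene0",255,198,.093),("cap top","side0",268,174,.093),("slide","scene0",181,170,.035),("slide","side0",270,283,.035)): print(n,f,ray(f,u,v,h).round(3))
```

```text
bottle base scene0 [ 0.509 -0.041  0.   ]
bottle base side0 [ 0.515 -0.027  0.   ]
cap top scene0 [ 0.514 -0.038  0.093]
cap top side0 [ 0.514 -0.024  0.093]
slide scene0 [0.486 0.257 0.035]
slide side0 [0.497 0.277 0.035]
```

View pics/crop.png

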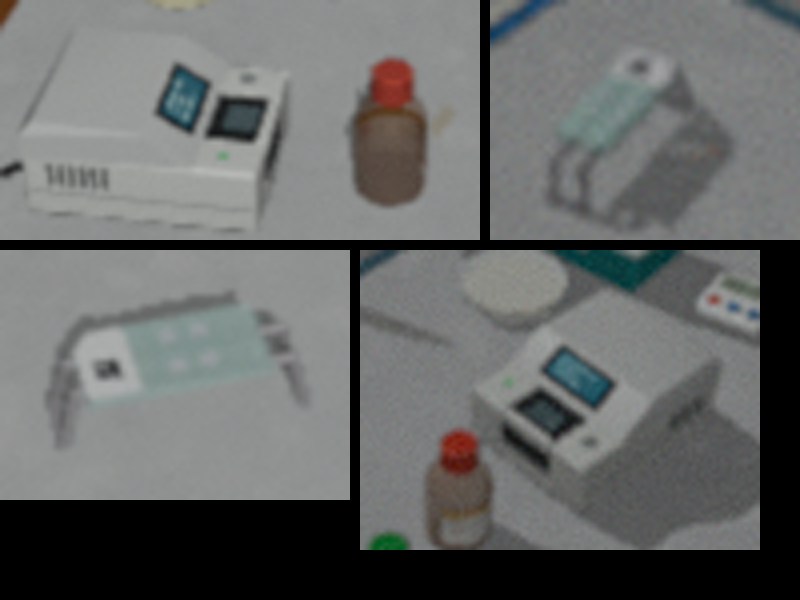

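The crops confirm the bottle (red cap at scene (255,197), side (268,171)), standing in front of the dark slot. The slide's frosted end with its code points away from the robot (+x), at side (256,284). Next is the wrist view of the reader.

Run:
```python
from h import *
a=cv2.imread("pics/wrist0.png"); cv2.imwrite("pics/w0b.png",cv2.resize(a,(800,600),interpolation=cv2.INTER_CUBIC))
```

```text
(no output)
```

View pics/w0b.png

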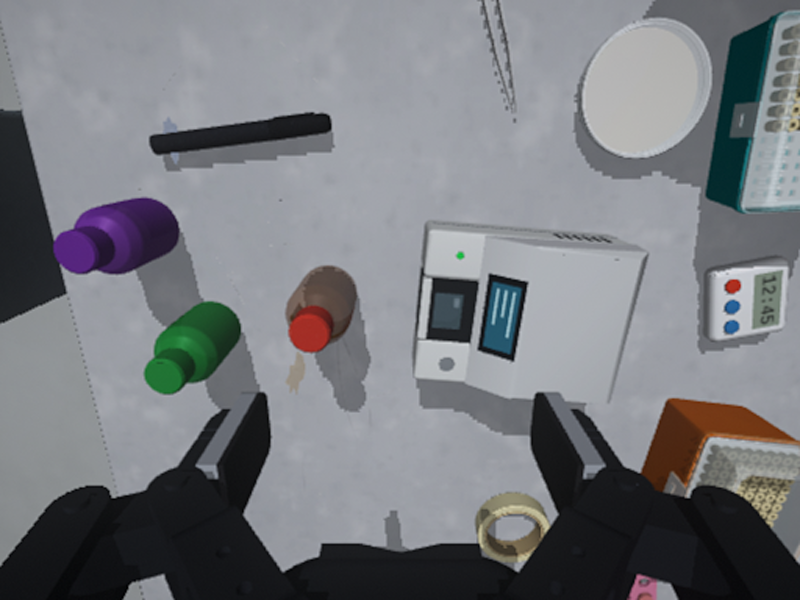

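The wrist view (800 px scale) shows the red cap at (311,329), the reader's front top edge from (427,222) to (415,378), and its back top corners at (648,250) and (608,403). The slot faces the bottle. The marker is at (240,133), tape at (512,530), petri at (647,88), purple at (120,235) and green at (195,350).

Run:
```python
from h import *
k=512/800
for n,u,v,z in(("cap",311,329,.093),("RFL",427,222,.052),("RFR",415,378,.052),("RBL",648,250,.074),("RBR",608,403,.074),("marker1",155,143,.008),("marker2",327,123,.008),("tape",512,530,.019),("petri",647,88,.015),("purplecap",80,252,.093),("greencap",166,374,.093),("purplebase",145,232,0.03),("greenbase",212,332,0.03)): print(n,ray("wrist0",u*k,v*k,z).round(3))
L=ray("wrist0",427*k,222*k,.052);Rr=ray("wrist0",415*k,378*k,.052)
print(np.linalg.norm(L-Rr), (L+Rr)/2, "yaw",np.arctan2(-(Rr-L)[0]*-1,-(Rr-L)[1]*1))
# slide from scene/side corners
for f,pts in (("side0",((251,281),(254.5,293),(286.5,273.5),(289.5,286.5))),):
  for u,v in pts: print("slide c",ray(f,u,v,.035).round(3))
def tri(fs):
    A=[];b=[]
    for f,u,v in fs:
        w=np.load(f"pics/{f}.npz");P=w["K"]@w["W"][:3]
        for r,c in((0,u),(1,v)): q=P[r]-c*P[2];A.append(q[:3]);b.append(-q[3])
    return np.linalg.lstsq(np.array(A),np.array(b),rcond=None)[0].round(3)
print("cap tri",tri([("wrist0",311*k,329*k),("scene0",255,197.5),("side0",268,171.5)]))
```

```text
cap [ 0.516 -0.033  0.093]
RFL [0.593 0.031 0.052]
RFR [ 0.586 -0.091  0.052]
RBL [0.738 0.016 0.074]
RBR [ 0.729 -0.1    0.074]
marker1 [0.391 0.083 0.008]
marker2 [0.52  0.097 0.008]
tape [ 0.684 -0.277  0.019]
petri [0.749 0.119 0.015]
purplecap [0.376 0.019 0.093]
greencap [ 0.415 -0.066  0.093]
purplebase [0.383 0.02  0.03 ]
greenbase [ 0.423 -0.062  0.03 ]
0.12222117903707645 [ 0.58957843 -0.03020059  0.052     ] yaw -0.057831299369671886
slide c [0.535 0.275 0.035]
slide c [0.526 0.305 0.035]
slide c [0.464 0.25  0.035]
slide c [0.458 0.284 0.035]
cap tri [ 0.515 -0.035  0.092]
```

```bash
python3 -m jog '[{"dx":-0.136,"dy":-0.24,"az":-0.4,"grip":1},{"dx":-0.136,"dy":-0.24,"az":-0.4,"grip":1},{"dx":-0.136,"dy":-0.24,"az":-0.4,"grip":1},{"dx":-0.136,"dy":-0.24,"az":-0.4,"grip":1},{"dx":-0.136,"dy":-0.24,"az":-0.4,"grip":1}]' >/dev/null
python3 -m jog '[{"az":-0.4,"grip":1},{"az":-0.4,"grip":1},{"az":-0.4,"grip":1},{"az":-0.4,"grip":1},{"az":-0.4,"grip":1}]' >/dev/null
python3 -m jog '[{"az":-0.2,"grip":1},{"az":-0.2,"grip":1},{"az":-0.2,"grip":1},{"az":-0.2,"grip":1},{"az":-0.2,"grip":1}]'
python3 - <<'E'
from h import *
T,s=pose(); print(T.round(3),s["qpos"].round(2),s["clock"])
a=grab("wrist","w1"); r=a.astype(int)
m=((r[:,:,0]>120)&(r[:,:,1]<70)&(r[:,:,2]<70)).astype(np.uint8)
n,l,st,c=cv2.connectedComponentsWithStats(m)
for i in range(1,n):
    if st[i][4]>30: print(st[i],c[i].round(1),ray("w1",*c[i],.093).round(4),ray("w1",*c[i],.085).round(4))
cv2.imwrite("pics/w1b.png",cv2.resize(a[:,:,::-1],(800,600),interpolation=cv2.INTER_CUBIC))
E
```

```text
[[-0.     1.    -0.001  0.575]
 [ 1.     0.     0.     0.   ]
 [ 0.    -0.001 -1.     0.231]
 [ 0.     0.     0.     1.   ]] [-0.12  0.28  1.51 -0.    1.36 -0.12] 0.15
[464 179  10   8  58] [468.4 182.6] [ 0.7854 -0.0025  0.093 ] [ 0.7914 -0.005   0.085 ]
[185 200  26  25 496] [197.3 212.3] [ 0.5141 -0.0346  0.093 ] [ 0.5123 -0.038   0.085 ]schema error: expected keys dx, dy, dz, ax, ay, az, grip
schema error: expected keys dx, dy, dz, ax, ay, az, grip
schema error: expected keys dx, dy, dz, ax, ay, az, grip
```

View pics/w1b.png

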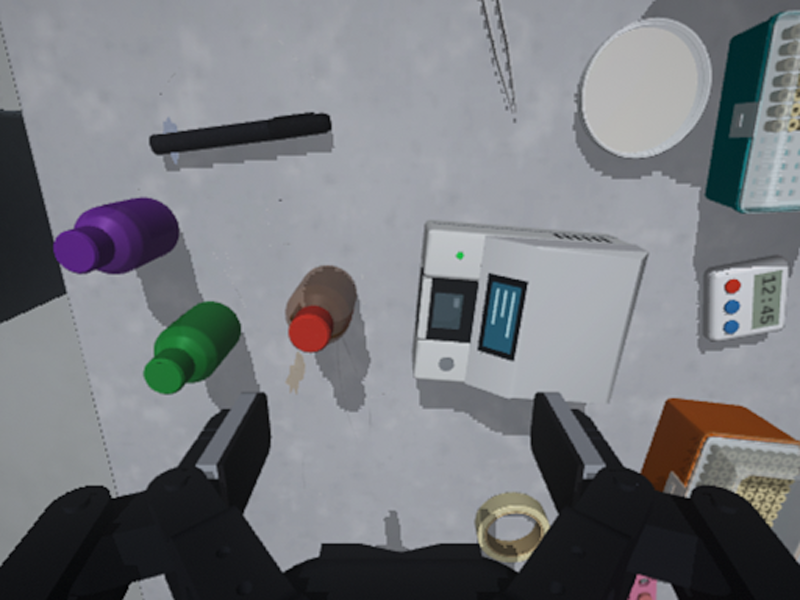

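The moves were refused because every row needs all the keys, so the view is unchanged (red cap at (311,329)). I'll send them again in full.

```bash
python3 -m jog '[{"dx":-0.136,"dy":-0.24,"dz":0,"ax":0,"ay":0,"az":-0.4,"grip":1},{"dx":-0.136,"dy":-0.24,"dz":0,"ax":0,"ay":0,"az":-0.4,"grip":1},{"dx":-0.136,"dy":-0.24,"dz":0,"ax":0,"ay":0,"az":-0.4,"grip":1},{"dx":-0.136,"dy":-0.24,"dz":0,"ax":0,"ay":0,"az":-0.4,"grip":1},{"dx":-0.136,"dy":-0.24,"dz":0,"ax":0,"ay":0,"az":-0.4,"grip":1}]'
python3 -m jog '[{"dx":0,"dy":0,"dz":0,"ax":0,"ay":0,"az":-0.4,"grip":1},{"dx":0,"dy":0,"dz":0,"ax":0,"ay":0,"az":-0.4,"grip":1},{"dx":0,"dy":0,"dz":0,"ax":0,"ay":0,"az":-0.4,"grip":1},{"dx":0,"dy":0,"dz":0,"ax":0,"ay":0,"az":-0.4,"grip":1},{"dx":0,"dy":0,"dz":0,"ax":0,"ay":0,"az":-0.4,"grip":1}]'
python3 -m jog '[{"dx":0,"dy":0,"dz":0,"ax":0,"ay":0,"az":-0.2,"grip":1},{"dx":0,"dy":0,"dz":0,"ax":0,"ay":0,"az":-0.2,"grip":1},{"dx":0,"dy":0,"dz":0,"ax":0,"ay":0,"az":-0.2,"grip":1},{"dx":0,"dy":0,"dz":0,"ax":0,"ay":0,"az":-0.2,"grip":1},{"dx":0,"dy":0,"dz":0,"ax":0,"ay":0,"az":-0.2,"grip":1}]'
python3 - <<'E'
from h import *
T,s=pose(); print(T.round(4),s["qpos"].round(2),s["clock"])
a=grab("wrist","w2"); r=a.astype(int)
m=((r[:,:,0]>120)&(r[:,:,1]<70)&(r[:,:,2]<70)).astype(np.uint8)
n,l,st,c=cv2.connectedComponentsWithStats(m)
for i in range(1,n):
    if st[i][4]>30: print(st[i],c[i].round(1),ray("w2",*c[i],.093).round(4),ray("w2",*c[i],.085).round(4))
E
```

```text
clock: 0.62
position: [0.5144, -0.0343, 0.2314]
ee_rot: [0.0, 0.453, 0.891, 0.0]
contact_force: [1.1, 0.7, -0.3]
width: 0.0853
gripper_force: 0.0
clock: 1.03
position: [0.5148, -0.034, 0.2311]
ee_rot: [-0.0, 0.157, 0.988, 0.0]
contact_force: [-0.3, -0.2, -0.6]
width: 0.0854
gripper_force: 0.0
clock: 1.45
position: [0.5149, -0.034, 0.2312]
ee_rot: [-0.0, 0.004, 1.0, 0.0]
contact_force: [0.1, 0.2, 0.8]
width: 0.0856
gripper_force: 0.0
[[-1.000e+00  8.500e-03 -3.000e-04  5.149e-01]
 [ 8.500e-03  1.000e+00  1.000e-04 -3.400e-02]
 [ 3.000e-04  1.000e-04 -1.000e+00  2.312e-01]
 [ 0.000e+00  0.000e+00  0.000e+00  1.000e+00]] [-0.2   0.19  1.63  0.    1.33 -1.76] 1.45
[241 166  27  26 546] [254.2 178.2] [ 0.5131 -0.0357  0.093 ] [ 0.5154 -0.0358  0.085 ]
```

```bash
python3 -m jog '[{"dx":0,"dy":-0.006,"dz":0.15,"ax":0,"ay":0,"az":0,"grip":1},{"dx":0,"dy":-0.006,"dz":0.3,"ax":0,"ay":0,"az":0,"grip":1},{"dx":0,"dy":-0.006,"dz":0.45,"ax":0,"ay":0,"az":0,"grip":1},{"dx":0,"dy":-0.006,"dz":0.5,"ax":0,"ay":0,"az":0,"grip":1}]'
python3 -m jog '[{"dx":0,"dy":0,"dz":0.1,"ax":0,"ay":0,"az":0,"grip":1},{"dx":0,"dy":0,"dz":0.2,"ax":0,"ay":0,"az":0,"grip":1},{"dx":0,"dy":0,"dz":0.27,"ax":0,"ay":0,"az":0,"grip":1},{"dx":0,"dy":0,"dz":0.312,"ax":0,"ay":0,"az":0,"grip":1},{"dx":0,"dy":0,"dz":0.312,"ax":0,"ay":0,"az":0,"grip":1}]'
python3 -m jog '[{"dx":0,"dy":0,"dz":0,"ax":0,"ay":0,"az":0,"grip":0.3},{"dx":0,"dy":0,"dz":0,"ax":0,"ay":0,"az":0,"grip":0.2},{"dx":0,"dy":0,"dz":0,"ax":0,"ay":0,"az":0,"grip":0.1},{"dx":0,"dy":0,"dz":0,"ax":0,"ay":0,"az":0,"grip":0},{"dx":0,"dy":0,"dz":0,"ax":0,"ay":0,"az":0,"grip":-0.1}]' 25
python3 -m jog '[{"dx":0,"dy":0,"dz":0,"ax":0,"ay":0,"az":0,"grip":-0.2},{"dx":0,"dy":0,"dz":0,"ax":0,"ay":0,"az":0,"grip":-0.2},{"dx":0,"dy":0,"dz":0,"ax":0,"ay":0,"az":0,"grip":-0.2}]'
```

```text
clock: 1.83
position: [0.5114, -0.0348, 0.1017]
ee_rot: [-0.004, 0.004, 1.0, 0.001]
contact_force: [-1.0, 0.4, -0.3]
width: 0.0854
gripper_force: 0.0
clock: 2.25
position: [0.5131, -0.0352, 0.026]
ee_rot: [-0.003, 0.004, 1.0, 0.001]
contact_force: [-0.9, 0.0, -0.7]
width: 0.0857
gripper_force: 0.0
clock: 2.67
position: [0.516, -0.0357, 0.0296]
ee_rot: [0.001, 0.003, 1.0, -0.0]
contact_force: [-0.0, -1.0, 5.2]
width: 0.0465
gripper_force: 26.1
clock: 2.92
position: [0.516, -0.0357, 0.0295]
ee_rot: [0.001, 0.003, 1.0, -0.0]
contact_force: [0.2, -0.3, 6.5]
width: 0.0464
gripper_force: 26.3
```

```bash
python3 -m jog '[{"dx":0,"dy":0,"dz":-0.03,"ax":0,"ay":0,"az":0,"grip":-0.2},{"dx":0,"dy":0,"dz":-0.08,"ax":0,"ay":0,"az":0,"grip":-0.2},{"dx":0,"dy":-0.03,"dz":-0.1,"ax":0,"ay":0,"az":0,"grip":-0.2},{"dx":0,"dy":-0.09,"dz":-0.1,"ax":0,"ay":0,"az":0,"grip":-0.2},{"dx":0,"dy":-0.18,"dz":-0.1,"ax":0,"ay":0,"az":0,"grip":-0.2}]'
python3 -m jog '[{"dx":0.01,"dy":-0.11,"dz":0,"ax":0,"ay":0,"az":0,"grip":-0.2},{"dx":0.02,"dy":-0.23,"dz":0,"ax":0,"ay":0,"az":0,"grip":-0.2},{"dx":0.03,"dy":-0.35,"dz":0,"ax":0,"ay":0,"az":0,"grip":-0.2},{"dx":0.04,"dy":-0.46,"dz":0,"ax":0,"ay":0,"az":0,"grip":-0.2},{"dx":0.04,"dy":-0.55,"dz":0,"ax":0,"ay":0,"az":0,"grip":-0.2}]'
python3 -m jog '[{"dx":0,"dy":-0.07,"dz":0,"ax":0,"ay":0,"az":0,"grip":-0.2},{"dx":0,"dy":-0.1,"dz":0,"ax":0,"ay":0,"az":0,"grip":-0.2},{"dx":0,"dy":-0.1,"dz":0,"ax":0,"ay":0,"az":0,"grip":-0.2},{"dx":0,"dy":-0.1,"dz":0.03,"ax":0,"ay":0,"az":0,"grip":-0.2},{"dx":0,"dy":-0.1,"dz":0.06,"ax":0,"ay":0,"az":0,"grip":-0.2}]'
python3 -m jog '[{"dx":0,"dy":0,"dz":0.015,"ax":0,"ay":0,"az":0,"grip":-0.2},{"dx":0,"dy":0,"dz":0.03,"ax":0,"ay":0,"az":0,"grip":-0.2},{"dx":0,"dy":0,"dz":0.034,"ax":0,"ay":0,"az":0,"grip":-0.2},{"dx":0,"dy":0,"dz":0.034,"ax":0,"ay":0,"az":0,"grip":-0.2}]'
```

```text
clock: 3.33
position: [0.5148, -0.0802, 0.054]
ee_rot: [0.0, 0.002, 1.0, 0.0]
contact_force: [0.1, 0.9, -1.0]
width: 0.0465
gripper_force: 26.0
clock: 3.75
position: [0.503, -0.2205, 0.0535]
ee_rot: [-0.0, 0.004, 1.0, -0.0]
contact_force: [1.0, 0.1, -0.2]
width: 0.0465
gripper_force: 26.0
clock: 4.17
position: [0.5035, -0.242, 0.038]
ee_rot: [0.0, 0.003, 1.0, 0.0]
contact_force: [-0.5, 0.3, -0.8]
width: 0.0465
gripper_force: 26.0
clock: 4.5
position: [0.5033, -0.2417, 0.0297]
ee_rot: [-0.001, 0.003, 1.0, 0.001]
contact_force: [0.2, 1.3, 0.6]
width: 0.0463
gripper_force: 26.2
```

```bash
python3 -m jog '[{"dx":0,"dy":0,"dz":0,"ax":0,"ay":0,"az":0,"grip":0.2},{"dx":0,"dy":0,"dz":0,"ax":0,"ay":0,"az":0,"grip":0.4},{"dx":0,"dy":0,"dz":0,"ax":0,"ay":0,"az":0,"grip":0.7},{"dx":0,"dy":0,"dz":0,"ax":0,"ay":0,"az":0,"grip":1},{"dx":0,"dy":0,"dz":0,"ax":0,"ay":0,"az":0,"grip":1}]'
python3 -m jog '[{"dx":0,"dy":0,"dz":-0.1,"ax":0,"ay":0,"az":0,"grip":1},{"dx":0,"dy":0,"dz":-0.24,"ax":0,"ay":0,"az":0,"grip":1},{"dx":0,"dy":0,"dz":-0.4,"ax":0,"ay":0,"az":0,"grip":1},{"dx":0,"dy":0.1,"dz":-0.55,"ax":0,"ay":0,"az":0,"grip":1},{"dx":0,"dy":0.25,"dz":-0.64,"ax":0,"ay":0,"az":0,"grip":1}]'
python3 - <<'E'
from h import *
a=grab("wrist","w3"); r=a.astype(int)
m=((r[:,:,0]>120)&(r[:,:,1]<70)&(r[:,:,2]<70)).astype(np.uint8)
n,l,st,c=cv2.connectedComponentsWithStats(m)
for i in range(1,n):
    if st[i][4]>30: print(st[i],c[i].round(1),ray("w3",*c[i],.093).round(4))
E
python3 -m jog '[{"dx":0,"dy":1,"dz":0,"ax":0,"ay":0,"az":-0.2,"grip":1},{"dx":0,"dy":1,"dz":0,"ax":0,"ay":0,"az":-0.2,"grip":1},{"dx":0,"dy":1,"dz":0,"ax":0,"ay":0,"az":-0.2,"grip":1},{"dx":0,"dy":1,"dz":0,"ax":0,"ay":0,"az":-0.2,"grip":1},{"dx":0,"dy":1,"dz":0,"ax":0,"ay":0,"az":-0.2,"grip":1}]'
python3 -m jog '[{"dx":0,"dy":0.16,"dz":0,"ax":0,"ay":0,"az":0,"grip":1},{"dx":0,"dy":0.32,"dz":0,"ax":0,"ay":0,"az":0,"grip":1},{"dx":0,"dy":0.48,"dz":0,"ax":0,"ay":0,"az":0,"grip":1},{"dx":0,"dy":0.6,"dz":0,"ax":0,"ay":0,"az":0,"grip":1},{"dx":0,"dy":0.64,"dz":0,"ax":0,"ay":0,"az":0,"grip":1}]'
```

```text
clock: 4.92
position: [0.5038, -0.243, 0.0298]
ee_rot: [0.0, 0.003, 1.0, -0.0]
contact_force: [-0.4, 0.0, -0.1]
width: 0.0856
gripper_force: 0.0
clock: 5.33
position: [0.5061, -0.1876, 0.1909]
ee_rot: [0.003, 0.005, 1.0, -0.002]
contact_force: [1.4, 0.5, -0.4]
width: 0.0851
gripper_force: 0.0
[179 172  32  30 745] [194.4 186.7] [ 0.5001 -0.2408  0.093 ]
clock: 5.8
position: [0.5049, 0.0253, 0.1869]
ee_rot: [0.0, -0.153, 0.988, 0.0]
contact_force: [1.4, 0.2, 0.9]
width: 0.0857
gripper_force: 0.0
clock: 6.22
position: [0.4549, 0.1795, 0.1868]
ee_rot: [-0.0, -0.155, 0.988, 0.001]
contact_force: [0.2, 1.3, -0.1]
width: 0.0856
gripper_force: 0.0
```

```bash
python3 -m jog '[{"dx":-0.1,"dy":0.16,"dz":0,"ax":0,"ay":0,"az":0,"grip":1},{"dx":-0.2,"dy":0.3,"dz":0.1,"ax":0,"ay":0,"az":0,"grip":1},{"dx":-0.2,"dy":0.32,"dz":0.16,"ax":0,"ay":0,"az":0,"grip":1},{"dx":-0.2,"dy":0.32,"dz":0.16,"ax":0,"ay":0,"az":0,"grip":1}]'
python3 - <<'E'
from h import *
a=grab("wrist","w4"); T,s=pose(); print(T.round(4))
cv2.imwrite("pics/w4b.png",cv2.resize(a[:,:,::-1],(800,600),interpolation=cv2.INTER_CUBIC))
E
```

```text
clock: 6.55
position: [0.4792, 0.2692, 0.1432]
ee_rot: [-0.003, -0.155, 0.988, -0.0]
contact_force: [-0.7, -0.6, -0.2]
width: 0.0856
gripper_force: 0.0
[[-0.9524 -0.305  -0.0046  0.4793]
 [-0.305   0.9524 -0.0025  0.2675]
 [ 0.0052 -0.001  -1.      0.1446]
 [ 0.      0.      0.      1.    ]]
```

View pics/w4b.png

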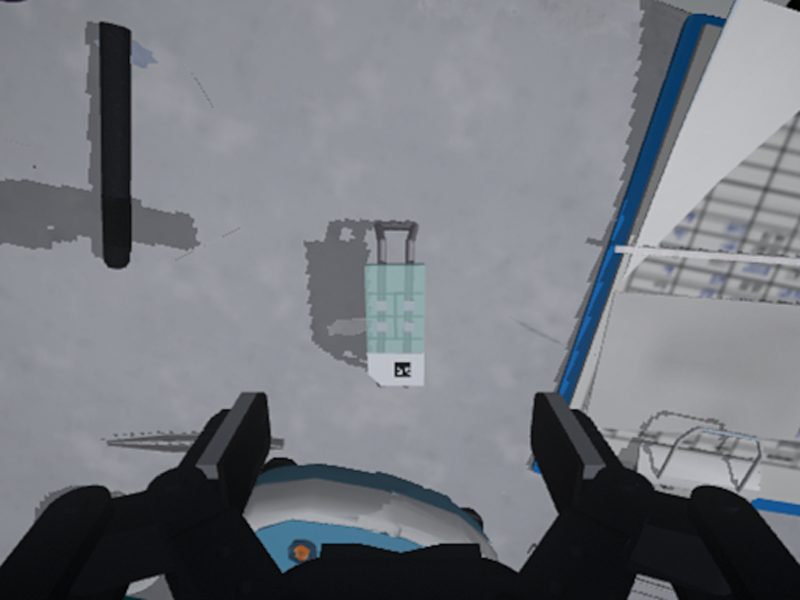

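The notch is at the lower left (372,380) and the frosted end with its code at (396,370), pointing forward away from the robot. The clear rear edge runs from (364,264) to (424,264), with the rest's wires behind it. The marker is far off at (115,150).

Run:
```python
from h import *
k=512/800
T,_=pose()
img=cv2.imread("pics/w4.png").astype(int); b,g,r=img[:,:,0],img[:,:,1],img[:,:,2]
P={n:ray("w4",u*k,v*k,.035) for n,u,v in(("RR",365,264),("RL",425,264),("FL",425,386),("notchA",368,376),("notchB",379,386))}
for n in P: print(n,P[n].round(4))
d=P["FL"]-P["RL"]; print("len",np.linalg.norm(d),"wid",np.linalg.norm(P["RR"]-P["RL"]),"yaw",np.arctan2(d[1],d[0]))
e=P["notchA"]-P["RR"]; print("yaw right edge",np.arctan2(e[1],e[0]),np.linalg.norm(e))
w=P["RL"]-P["RR"]; print("yaw rear",np.arctan2(-w[0],w[1]))
yaw=np.arctan2(d[1]+e[1],d[0]+e[0]);x=np.array([np.cos(yaw),np.sin(yaw),0])
c=(P["RR"]+P["RL"])/2+.038*x; g=c-.019*x
print("center",c.round(4),"grasp",g.round(4),"yaw",yaw,"tool yaw",np.arctan2(-T[1,0],-T[0,0]))
t=T[:3,:3].T@(np.array([g[0],g[1],.009])-T[:3,3]); print("tool delta shares",(t/.25).round(3))
```

```text
RR [0.4666 0.2446 0.035 ]
RL [0.4563 0.2766 0.035 ]
FL [0.5293 0.3014 0.035 ]
notchA [0.5334 0.2661 0.035 ]
notchB [0.5379 0.2745 0.035 ]
len 0.07710062070659526 wid 0.0336131343825643 yaw 0.32770263775767283
yaw right edge 0.3118080893037929 0.07021881686298456
yaw rear 0.3102168498188301
center [0.4975 0.2726 0.035 ] grasp [0.4795 0.2666 0.035 ] yaw 0.320126616178481 tool yaw 0.3098906471184838
tool delta shares [-0.003 -0.003  0.542]
```

```bash
python3 -m jog '[{"dx":-0.003,"dy":-0.003,"dz":0.12,"ax":0,"ay":0,"az":-0.006,"grip":1},{"dx":-0.003,"dy":-0.003,"dz":0.25,"ax":0,"ay":0,"az":-0.006,"grip":0.6},{"dx":-0.003,"dy":-0.003,"dz":0.38,"ax":0,"ay":0,"az":-0.006,"grip":0.4},{"dx":-0.003,"dy":-0.003,"dz":0.44,"ax":0,"ay":0,"az":-0.006,"grip":0.4},{"dx":-0.003,"dy":-0.003,"dz":0.48,"ax":0,"ay":0,"az":-0.006,"grip":0.4}]' 30
python3 -m jog '[{"dx":0,"dy":0,"dz":0.03,"ax":0,"ay":0,"az":0,"grip":0.4},{"dx":0,"dy":0,"dz":0.05,"ax":0,"ay":0,"az":0,"grip":0.4},{"dx":0,"dy":0,"dz":0.062,"ax":0,"ay":0,"az":0,"grip":0.4},{"dx":0,"dy":0,"dz":0.062,"ax":0,"ay":0,"az":0,"grip":0.4},{"dx":0,"dy":0,"dz":0.062,"ax":0,"ay":0,"az":0,"grip":0.3}]'
python3 -c "
from h import *
T,s=pose();print(T.round(4)[:3,3],s['width'],s['clock'])
x=np.array([np.cos(.32),np.sin(.32)]);print((T[:2,3]-[.4975,.2726])@x,(T[:2,3]-[.4975,.2726])@[-x[1],x[0]])"
```

```text
clock: 7.02
position: [0.4805, 0.2647, 0.0255]
ee_rot: [-0.002, -0.157, 0.988, -0.001]
contact_force: [0.5, 0.2, -0.1]
width: 0.0594
gripper_force: 0.0
clock: 7.43
position: [0.4821, 0.2671, 0.0124]
ee_rot: [0.001, -0.158, 0.987, 0.0]
contact_force: [-0.2, -0.6, -0.5]
width: 0.0554
gripper_force: 0.0
[0.4821 0.2671 0.0124] 0.05541014672340526 7.4333
-0.016369468148194802 -0.0003829725079429261
```

```bash
python3 -m jog '[{"dx":0.008,"dy":0,"dz":0.012,"ax":0,"ay":0,"az":0,"grip":0.2},{"dx":0.008,"dy":0,"dz":0.012,"ax":0,"ay":0,"az":0,"grip":0.1},{"dx":0.008,"dy":0,"dz":0.012,"ax":0,"ay":0,"az":0,"grip":0},{"dx":0.008,"dy":0,"dz":0.012,"ax":0,"ay":0,"az":0,"grip":-0.1},{"dx":0.008,"dy":0,"dz":0.012,"ax":0,"ay":0,"az":0,"grip":-0.15}]' 30
python3 -m jog '[{"dx":0,"dy":0,"dz":0,"ax":0,"ay":0,"az":0,"grip":-0.2},{"dx":0,"dy":0,"dz":0,"ax":0,"ay":0,"az":0,"grip":-0.25},{"dx":0,"dy":0,"dz":0,"ax":0,"ay":0,"az":0,"grip":-0.35},{"dx":0,"dy":0,"dz":0,"ax":0,"ay":0,"az":0,"grip":-0.45},{"dx":0,"dy":0,"dz":0,"ax":0,"ay":0,"az":0,"grip":-0.5}]'
python3 -m jog '[{"dx":0,"dy":0,"dz":0,"ax":0,"ay":0,"az":0,"grip":-0.5},{"dx":0,"dy":0,"dz":0,"ax":0,"ay":0,"az":0,"grip":-0.5},{"dx":0,"dy":0,"dz":0,"ax":0,"ay":0,"az":0,"grip":-0.5}]' 40
python3 -c "
from h import *
T,s=pose();print(T.round(4)[:3,3],s['width'],s['clock'])
x=np.array([np.cos(.32),np.sin(.32)]);print((T[:2,3]-[.4975,.2726])@x,(T[:2,3]-[.4975,.2726])@[-x[1],x[0]])"
```

```text
clock: 7.85
position: [0.4796, 0.2664, 0.0087]
ee_rot: [0.0, -0.158, 0.987, 0.0]
contact_force: [0.4, -0.1, 0.5]
width: 0.0365
gripper_force: 0.0
clock: 8.27
position: [0.4796, 0.2664, 0.0087]
ee_rot: [0.0, -0.158, 0.987, 0.0]
contact_force: [-0.2, -0.4, 3.0]
width: 0.0332
gripper_force: 29.8
clock: 8.52
position: [0.4796, 0.2664, 0.0088]
ee_rot: [0.0, -0.158, 0.987, 0.0]
contact_force: [-0.9, -0.6, 4.0]
width: 0.033
gripper_force: 39.4
[0.4796 0.2664 0.0088] 0.03299221625398752 8.5167
-0.018943370055234762 -0.0003026002600517797
```

```bash
python3 -m jog '[{"dx":0,"dy":0,"dz":-0.03,"ax":0,"ay":0,"az":0,"grip":-0.5},{"dx":0,"dy":0,"dz":-0.1,"ax":0,"ay":0,"az":0,"grip":-0.5},{"dx":0,"dy":0,"dz":-0.2,"ax":0,"ay":0,"az":0,"grip":-0.5},{"dx":0,"dy":0,"dz":-0.3,"ax":0,"ay":0,"az":0,"grip":-0.5},{"dx":0,"dy":-0.05,"dz":-0.38,"ax":0,"ay":0,"az":0,"grip":-0.5}]'
python3 -m jog '[{"dx":0.02,"dy":-0.08,"dz":0,"ax":0,"ay":0,"az":0.02,"grip":-0.5},{"dx":0.04,"dy":-0.18,"dz":0,"ax":0,"ay":0,"az":0.07,"grip":-0.5},{"dx":0.08,"dy":-0.3,"dz":0,"ax":0,"ay":0,"az":0.13,"grip":-0.5},{"dx":0.12,"dy":-0.42,"dz":0,"ax":0,"ay":0,"az":0.19,"grip":-0.5},{"dx":0.16,"dy":-0.54,"dz":0,"ax":0,"ay":0,"az":0.241,"grip":-0.5}]'
python3 - <<'E'
from h import *
T,s=pose(); print(T.round(4),s['width'],s['clock'])
t=T[:3,:3].T@(np.array([.5107,-.0256,.07])-T[:3,3]); print((t/.25).round(3),"yaw",np.arctan2(-T[1,0],-T[0,0]))
E
```

```text
clock: 8.93
position: [0.4831, 0.2559, 0.1051]
ee_rot: [0.0, -0.158, 0.987, 0.001]
contact_force: [0.1, 0.4, 0.9]
width: 0.0331
gripper_force: 39.8
clock: 9.35
position: [0.4871, 0.1126, 0.1036]
ee_rot: [-0.0, 0.033, 0.999, 0.0]
contact_force: [1.1, 0.4, -0.1]
width: 0.0329
gripper_force: 39.8
[[-0.9979  0.0652 -0.      0.4871]
 [ 0.0652  0.9979  0.      0.1126]
 [ 0.      0.     -1.      0.1036]
 [ 0.      0.      0.      1.    ]] 0.03290108650584297 9.35
[-0.13  -0.545  0.134] yaw -0.06524261771017097
```

```bash
python3 -m jog '[{"dx":-0.02,"dy":-0.1,"dz":0,"ax":0,"ay":0,"az":0,"grip":-0.5},{"dx":-0.05,"dy":-0.22,"dz":0,"ax":0,"ay":0,"az":0,"grip":-0.5},{"dx":-0.08,"dy":-0.35,"dz":0,"ax":0,"ay":0,"az":0,"grip":-0.5},{"dx":-0.11,"dy":-0.47,"dz":0,"ax":0,"ay":0,"az":0,"grip":-0.5},{"dx":-0.13,"dy":-0.53,"dz":0,"ax":0,"ay":0,"az":0,"grip":-0.5}]'
python3 -m jog '[{"dx":0,"dy":-0.015,"dz":0.05,"ax":0,"ay":0,"az":0,"grip":-0.5},{"dx":0,"dy":-0.015,"dz":0.12,"ax":0,"ay":0,"az":0,"grip":-0.5},{"dx":0,"dy":-0.015,"dz":0.134,"ax":0,"ay":0,"az":0,"grip":-0.5},{"dx":0,"dy":-0.015,"dz":0.134,"ax":0,"ay":0,"az":0,"grip":-0.5},{"dx":0,"dy":-0.015,"dz":0.134,"ax":0,"ay":0,"az":0,"grip":-0.5}]'
python3 - <<'E'
from h import *
T,s=pose(); print(T.round(4),s['width'],s['clock'])
a=grab("wrist","w5"); grab("side","s5"); grab("scene","c5")
cv2.imwrite("pics/w5b.png",cv2.resize(a[:,:,::-1],(800,600),interpolation=cv2.INTER_CUBIC))
E
```

```text
clock: 9.77
position: [0.5121, -0.0237, 0.1037]
ee_rot: [0.0, 0.032, 0.999, -0.001]
contact_force: [-0.7, -0.2, 0.2]
width: 0.0332
gripper_force: 39.8
clock: 10.18
position: [0.5114, -0.0241, 0.0702]
ee_rot: [-0.0, 0.031, 1.0, 0.0]
contact_force: [0.5, 0.3, -0.5]
width: 0.033
gripper_force: 39.8
[[-9.981e-01  6.130e-02 -3.000e-04  5.114e-01]
 [ 6.130e-02  9.981e-01  1.000e-04 -2.410e-02]
 [ 3.000e-04  1.000e-04 -1.000e+00  7.020e-02]
 [ 0.000e+00  0.000e+00  0.000e+00  1.000e+00]] 0.03298648956591952 10.1833
```

View pics/w5b.png

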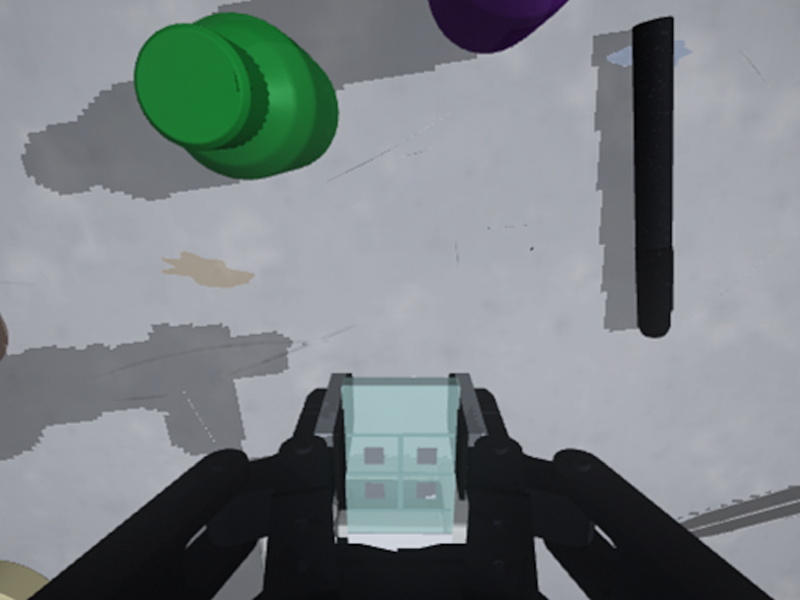

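The slide is held squarely and level between the pads, its rear edge running from (342,380) to (462,380). The reader is hidden from this view, so I'll refine the slot pose with a model overlay on the first wrist image.

Run:
```python
from h import *
k=512/800
a=ray("w5",342*k,379*k,.0964);b=ray("w5",462*k,379*k,.0964);T,_=pose()
for p in(a,b): print("rear edge in tool",(T[:3,:3].T@(p-T[:3,3])).round(4))
# reader fit: corners in wrist0 (front top L/R, slope-start edges guess)
i=cv2.imread("pics/wrist0.png"); x0,y0,S=255,130,4.4
o=cv2.resize(i[y0:y0+136,x0:x0+180],None,fx=S,fy=S,interpolation=cv2.INTER_CUBIC)
c=np.array([.5896,-.0302]);y=-.065
M=np.array([[np.cos(y),-np.sin(y)],[np.sin(y),np.cos(y)]])
def line(P,col):
    P=np.array(P,float);Q=np.c_[(M@P[:,:2].T).T+c,P[:,2]];q=(proj("wrist0",Q)+.5-[x0,y0])*S-.5
    for s,e in zip(q[:-1],q[1:]): cv2.line(o,tuple(s.round().astype(int).tolist()),tuple(e.round().astype(int).tolist()),col,1,cv2.LINE_AA)
h=.06
line([(0,-h,.052),(0,h,.052),(.041,h,.052),(.041,-h,.052),(0,-h,.052)],(0,0,255))
line([(.041,h,.052),(.075,h,.074),(.15,h,.074),(.15,-h,.074),(.075,-h,.074),(.041,-h,.052)],(0,200,0))
line([(0,h,0),(0,-h,0)],(255,0,0))
line([(0,.0235,.0385),(0,-.0235,.0385),(0,-.0235,.0185),(0,.0235,.0185),(0,.0235,.0385)],(255,0,255))
cv2.imwrite("pics/ov.png",o); print(o.shape)
```

```text
rear edge in tool [ 0.0212 -0.0164 -0.0256]
rear edge in tool [ 0.0212  0.0176 -0.0256]
(598, 792, 3)
```

View pics/ov.png

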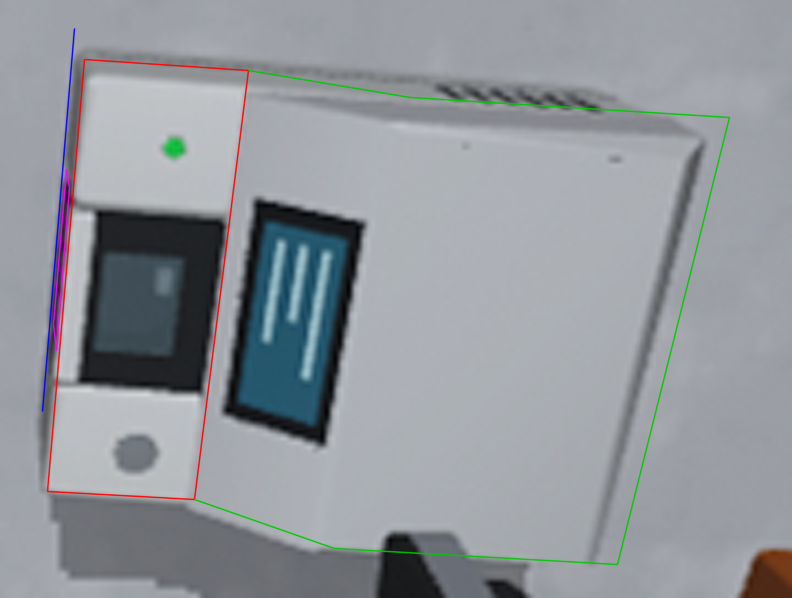

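The overlay shows the real front-top edge from about (88,72) to (47,491). The light band over the slot spans rows 207 to 383, so its centre is about row 295. I'll check this against the w3 wrist view, which sees the front face, and against the scene camera.

Run:
```python
from h import *
c=np.array([.5896,-.0302]);y=-.06
M=np.array([[np.cos(y),-np.sin(y)],[np.sin(y),np.cos(y)]])
P=np.array([(0,.06,.052),(0,-.06,.052),(0,.06,0),(0,-.06,0),(0,.0235,.0385),(0,-.0235,.0385),(0,-.0235,.0185),(0,.0235,.0185)])
Q=np.c_[(M@P[:,:2].T).T+c,P[:,2]]
o=np.zeros((600,800,3),np.uint8); off=0
for f,h,S in(("w3",300,4),("c5",300,6)):
    i=cv2.imread(f"pics/{f}.png"); q=proj(f,Q); m=q.mean(0); print(f,q.round(1).tolist())
    w=800/S; hh=h/S; x0=int(np.clip(m[0]-w/2,0,512-w)); y0=int(np.clip(m[1]-hh/2,0,384-hh)); print(x0,y0,S)
    cr=cv2.resize(i[y0:y0+int(hh),x0:x0+int(w)],None,fx=S,fy=S,interpolation=cv2.INTER_CUBIC)
    for p in (q+.5-[x0,y0])*S-.5: cv2.circle(cr,tuple(p.round().astype(int).tolist()),3,(0,0,255),1)
    o[off:off+cr.shape[0],:cr.shape[1]]=cr; off+=300
cv2.imwrite("pics/ov2.png",o)
```

```text
w3 [[457.6, 254.0], [347.6, 248.9], [431.0, 231.9], [335.6, 227.4], [417.8, 246.1], [376.4, 244.2], [370.0, 235.8], [409.2, 237.6]]
293 203 4
c5 [[256.2, 183.3], [285.0, 204.2], [255.9, 195.5], [283.8, 216.5], [264.5, 192.7], [275.7, 200.9], [275.3, 205.6], [264.3, 197.4]]
203 174 6
```

View pics/ov2.png

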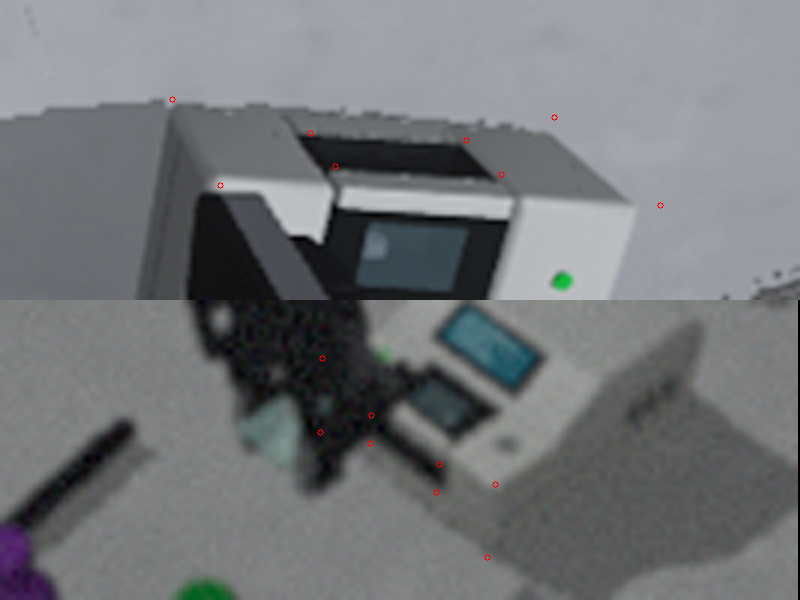

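The slot's dark mouth is centred in the front face: seams at (335,187) and (515,197) lie between corners (218,180) and (635,207). My first left-corner click was on the base, not the top. I'll recompute the slot from the corrected corners and the seams.

Run:
```python
from h import *
g=lambda u,v,z=.052: ray("wrist0",u/4.4+255-.4,v/4.4+130-.4,z)
L,Rr,a,b=g(88,73),g(47,491),g(73,207),g(58,385)
for p in(L,Rr,a,b): print(p.round(4))
print("w",np.linalg.norm(L-Rr),"mid",(L+Rr)/2,"yaw",np.arctan2(-(L-Rr)[0],(L-Rr)[1]))
print("band",np.linalg.norm(a-b),(a+b)/2,np.arctan2(-(a-b)[0],(a-b)[1]))
# depth edges -> yaw
for p,q,z in((g(88,73),g(243,86),0),(g(47,491),g(195,499),0),(g(100,212),g(222,220),0),(g(80,382),g(200,391),0)): d=q-p; print("yaw edge",np.arctan2(d[1],d[0]),np.linalg.norm(d))
```

```text
[0.5946 0.0263 0.052 ]
[ 0.5856 -0.0902  0.052 ]
[ 0.5915 -0.0083  0.052 ]
[ 0.5883 -0.0581  0.052 ]
w 0.11687462253855947 mid [ 0.59014218 -0.03194389  0.052     ] yaw -0.07699598400153881
band 0.04997108815834772 [ 0.58988917 -0.03318583  0.052     ] -0.06424036050386783
yaw edge -0.08385342822280176 0.03878413741215771
yaw edge -0.060039011612048304 0.04126357771408172
yaw edge -0.06784685250598499 0.031561287592282
yaw edge -0.0810057908856582 0.03253695975171337
```

```bash
python3 -m jog '[{"dx":-0.003,"dy":-0.014,"dz":0.06,"ax":0,"ay":0,"az":0.006,"grip":-0.5},{"dx":-0.003,"dy":-0.014,"dz":0.14,"ax":0,"ay":0,"az":0.006,"grip":-0.5},{"dx":-0.003,"dy":-0.014,"dz":0.21,"ax":0,"ay":0,"az":0.006,"grip":-0.5},{"dx":-0.003,"dy":-0.014,"dz":0.24,"ax":0,"ay":0,"az":0.006,"grip":-0.5},{"dx":-0.003,"dy":-0.014,"dz":0.254,"ax":0,"ay":0,"az":0.006,"grip":-0.5}]'
python3 -m jog '[{"dx":0,"dy":0,"dz":0,"ax":0,"ay":0,"az":0,"grip":-0.5},{"dx":0,"dy":0,"dz":0,"ax":0,"ay":0,"az":0,"grip":-0.5},{"dx":0,"dy":0,"dz":0,"ax":0,"ay":0,"az":0,"grip":-0.5}]'
cat > st.py <<'E'
from h import *
T,s=pose(); y=-.071; x=np.array([np.cos(y),np.sin(y)]); d=T[:2,3]-[.590,-.0325]
print("slide ctr in slot: x",((d@x)+.018).round(4),"y",(d@[-x[1],x[0]]+.0006).round(4),"z",(T[2,3]+.0237).round(4),"tcpz",T[2,3].round(4),"yaw",np.arctan2(-T[1,0],-T[0,0]).round(4),"pitch",T[2,0].round(4),"F",s["contact_force"].round(1),"w",round(s["width"],4),round(s["clock"],2))
E
python3 st.py
```

```text
clock: 10.75
position: [0.5115, -0.0275, 0.0059]
ee_rot: [-0.001, 0.035, 0.999, 0.0]
contact_force: [-0.7, -0.3, 0.1]
width: 0.0331
gripper_force: 39.8
clock: 11.0
position: [0.513, -0.0279, 0.0075]
ee_rot: [0.001, 0.035, 0.999, -0.0]
contact_force: [0.3, -0.1, -0.3]
width: 0.0332
gripper_force: 39.8
slide ctr in slot: x -0.0592 y -0.0003 z 0.0312 tcpz 0.0075 yaw -0.0709 pitch -0.0022 F [ 0.3 -0.1 -0.3] w 0.0332 11.0
```

```bash
python3 -m jog '[{"dx":-0.03,"dy":0,"dz":0,"ax":0,"ay":0,"az":0,"grip":-0.5},{"dx":-0.06,"dy":0,"dz":0,"ax":0,"ay":0,"az":0,"grip":-0.5},{"dx":-0.08,"dy":0,"dz":0,"ax":0,"ay":0,"az":0,"grip":-0.5},{"dx":-0.1,"dy":0,"dz":0,"ax":0,"ay":0,"az":0,"grip":-0.5},{"dx":-0.1,"dy":0,"dz":0,"ax":0,"ay":0,"az":0,"grip":-0.5}]'; python3 st.py
python3 -m jog '[{"dx":-0.01,"dy":0,"dz":0,"ax":0,"ay":0,"az":0,"grip":-0.5},{"dx":-0.02,"dy":0,"dz":0,"ax":0,"ay":0,"az":0,"grip":-0.5},{"dx":-0.03,"dy":0,"dz":0,"ax":0,"ay":0,"az":0,"grip":-0.5},{"dx":-0.03,"dy":0,"dz":0,"ax":0,"ay":0,"az":0,"grip":-0.5}]'; python3 st.py
```

```text
clock: 11.42
position: [0.539, -0.0299, 0.0068]
ee_rot: [0.001, 0.035, 0.999, -0.0]
contact_force: [-0.1, -0.2, -0.6]
width: 0.0331
gripper_force: 39.8
slide ctr in slot: x -0.033 y -0.0004 z 0.0305 tcpz 0.0068 yaw -0.071 pitch -0.0024 F [-0.1 -0.2 -0.6] w 0.0331 11.42
clock: 11.75
position: [0.545, -0.0302, 0.0065]
ee_rot: [0.0, 0.036, 0.999, -0.0]
contact_force: [0.5, 0.3, 1.2]
width: 0.0329
gripper_force: 39.8
slide ctr in slot: x -0.027 y -0.0003 z 0.0302 tcpz 0.0065 yaw -0.071 pitch -0.0007 F [0.5 0.3 1.2] w 0.0329 11.75
```

```bash
python3 -m jog '[{"dx":-0.015,"dy":0,"dz":0,"ax":0,"ay":0,"az":0,"grip":-0.5},{"dx":-0.03,"dy":0,"dz":0,"ax":0,"ay":0,"az":0,"grip":-0.5},{"dx":-0.045,"dy":0,"dz":0,"ax":0,"ay":0,"az":0,"grip":-0.5},{"dx":-0.055,"dy":0,"dz":0,"ax":0,"ay":0,"az":0,"grip":-0.5},{"dx":-0.055,"dy":0,"dz":0,"ax":0,"ay":0,"az":0,"grip":-0.5}]'; python3 st.py
python3 -m jog '[{"dx":-0.005,"dy":0,"dz":0,"ax":0,"ay":0,"az":0,"grip":-0.5},{"dx":-0.01,"dy":0,"dz":0,"ax":0,"ay":0,"az":0,"grip":-0.5},{"dx":-0.01,"dy":0,"dz":0,"ax":0,"ay":0,"az":0,"grip":-0.5}]'; python3 st.py
```

```text
clock: 12.17
position: [0.5586, -0.0312, 0.0065]
ee_rot: [0.0, 0.036, 0.999, -0.0]
contact_force: [-0.7, -0.3, -0.5]
width: 0.0334
gripper_force: 39.8
slide ctr in slot: x -0.0134 y -0.0003 z 0.0302 tcpz 0.0065 yaw -0.071 pitch -0.0001 F [-0.7 -0.3 -0.5] w 0.0334 12.17
clock: 12.42
position: [0.5596, -0.0312, 0.0063]
ee_rot: [-0.001, 0.035, 0.999, 0.0]
contact_force: [-2.2, 0.0, 0.7]
width: 0.0329
gripper_force: 39.8
slide ctr in slot: x -0.0124 y -0.0002 z 0.03 tcpz 0.0063 yaw -0.0709 pitch 0.0023 F [-2.2  0.   0.7] w 0.0329 12.42
```

```bash
python3 -m jog '[{"dx":-0.006,"dy":0,"dz":0,"ax":0,"ay":0,"az":0,"grip":-0.5},{"dx":-0.012,"dy":0,"dz":0,"ax":0,"ay":0,"az":0,"grip":-0.5},{"dx":-0.012,"dy":0,"dz":0,"ax":0,"ay":0,"az":0,"grip":-0.5}]' >/dev/null; python3 st.py
python3 -m jog '[{"dx":-0.004,"dy":0,"dz":0,"ax":0,"ay":0,"az":0,"grip":-0.5},{"dx":-0.008,"dy":0,"dz":0,"ax":0,"ay":0,"az":0,"grip":-0.5},{"dx":-0.008,"dy":0,"dz":0,"ax":0,"ay":0,"az":0,"grip":-0.5}]' >/dev/null; python3 st.py
python3 -m jog '[{"dx":-0.002,"dy":0,"dz":0,"ax":0,"ay":0,"az":0,"grip":-0.5},{"dx":-0.004,"dy":0,"dz":0,"ax":0,"ay":0,"az":0,"grip":-0.5},{"dx":-0.004,"dy":0,"dz":0,"ax":0,"ay":0,"az":0,"grip":-0.5}]' >/dev/null; python3 st.py
```

```text
slide ctr in slot: x -0.0091 y -0.0002 z 0.03 tcpz 0.0063 yaw -0.071 pitch 0.0017 F [-3.5 -1.6  0.9] w 0.0328 12.67
slide ctr in slot: x -0.007 y -0.0003 z 0.03 tcpz 0.0063 yaw -0.0711 pitch 0.0014 F [-4.6  0.5 -0.7] w 0.0332 12.92
slide ctr in slot: x -0.0065 y -0.0002 z 0.0299 tcpz 0.0062 yaw -0.071 pitch 0.0024 F [-6.4 -0.6  0.4] w 0.0329 13.17
```

```bash
python3 -m jog '[{"dx":-0.003,"dy":0,"dz":0,"ax":0,"ay":0,"az":0,"grip":-0.5},{"dx":-0.003,"dy":0,"dz":0,"ax":0,"ay":0,"az":0,"grip":-0.5},{"dx":-0.003,"dy":0,"dz":0,"ax":0,"ay":0,"az":0,"grip":-0.5}]' >/dev/null; python3 st.py
python3 -m jog '[{"dx":-0.003,"dy":0,"dz":0,"ax":0,"ay":0,"az":0,"grip":-0.5},{"dx":-0.003,"dy":0,"dz":0,"ax":0,"ay":0,"az":0,"grip":-0.5},{"dx":-0.003,"dy":0,"dz":0,"ax":0,"ay":0,"az":0,"grip":-0.5}]' >/dev/null; python3 st.py
```

```text
slide ctr in slot: x -0.0065 y -0.0002 z 0.0298 tcpz 0.0061 yaw -0.0709 pitch 0.0038 F [-5.7 -0.1  1.3] w 0.0331 13.42
slide ctr in slot: x -0.0066 y -0.0002 z 0.0297 tcpz 0.006 yaw -0.0709 pitch 0.0054 F [-8.5 -0.6  1.5] w 0.0334 13.67
```

```bash
python3 -m jog '[{"dx":-0.004,"dy":0,"dz":0,"ax":0,"ay":0,"az":0,"grip":-0.5},{"dx":-0.004,"dy":0,"dz":0,"ax":0,"ay":0,"az":0,"grip":-0.5},{"dx":-0.004,"dy":0,"dz":0,"ax":0,"ay":0,"az":0,"grip":-0.5},{"dx":-0.004,"dy":0,"dz":0,"ax":0,"ay":0,"az":0,"grip":-0.5},{"dx":-0.004,"dy":0,"dz":0,"ax":0,"ay":0,"az":0,"grip":-0.5}]' >/dev/null; python3 st.py
python3 -m jog '[{"dx":0,"dy":0,"dz":0,"ax":0,"ay":0,"az":0,"grip":-0.5},{"dx":0,"dy":0,"dz":0,"ax":0,"ay":0,"az":0,"grip":-0.5},{"dx":0,"dy":0,"dz":0,"ax":0,"ay":0,"az":0,"grip":-0.5},{"dx":0,"dy":0,"dz":0,"ax":0,"ay":0,"az":0,"grip":-0.5},{"dx":0,"dy":0,"dz":0,"ax":0,"ay":0,"az":0,"grip":-0.5}]' >/dev/null; python3 st.py
python3 - <<'E'
from h import *
a=grab("wrist","w9"); b=grab("side","s9"); c=grab("scene","c9")
o=np.zeros((560,800,3),np.uint8)
z=lambda i,x,y,w,h,s:cv2.resize(i[y:y+h,x:x+w,::-1],(w*s,h*s),interpolation=cv2.INTER_CUBIC)
o[:300,:400]=cv2.resize(a[:,:,::-1],(400,300)); o[:300,400:]=z(b,180,130,100,75,4); o[300:,:400]=z(c,220,160,100,65,4); o[300:,400:]=cv2.resize(c[120:380,40:440,::-1],(400,260))
cv2.imwrite("pics/fin.png",o)
E
```

```text
slide ctr in slot: x -0.0066 y -0.0001 z 0.0295 tcpz 0.0058 yaw -0.0708 pitch 0.0074 F [-9.8  0.3  2.1] w 0.0333 14.08
slide ctr in slot: x -0.0066 y -0.0002 z 0.0295 tcpz 0.0058 yaw -0.0709 pitch 0.0073 F [-9.2 -1.1  2.2] w 0.0325 14.5
```

View pics/fin.png

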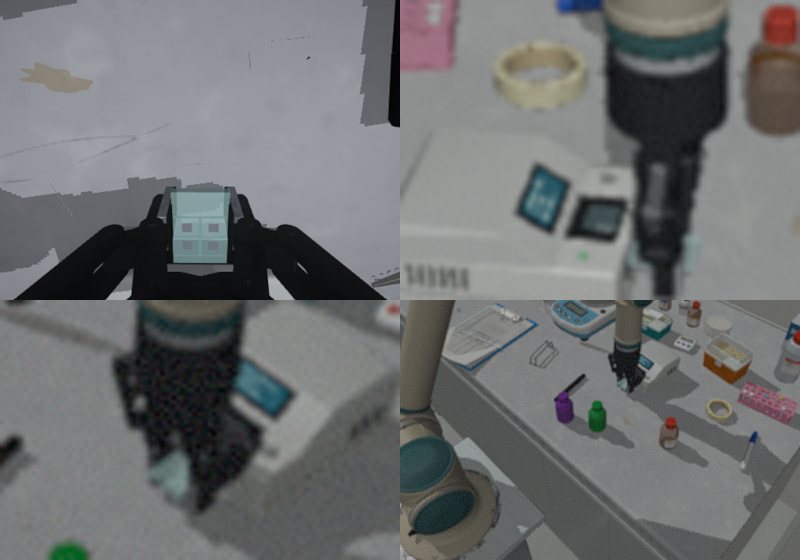

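The slide is in the slot with the clear end in the fingers, and the bottle stands upright at lower-right (669,432), away from the slot. The tape and marker are in place. Last check: whether the slide slipped in the pads, by correlating w5 with w9.

Run:
```python
from h import *
a=cv2.imread("pics/w5.png",0);b=cv2.imread("pics/w9.png",0)
t=a[280:325,228:288]; r=cv2.matchTemplate(b[260:345,210:306],t,cv2.TM_CCOEFF_NORMED); print(cv2.minMaxLoc(r)[1],np.array(cv2.minMaxLoc(r)[3])-[18,20])
print("px per mm",120*.64/34)
T,s=pose();print(s["contact_force"].round(1),s["gripper_force"],s["qd"].round(4),s["clock"])
```

```text
0.9296684861183167 [0 0]
px per mm 2.2588235294117647
[-9.6 -1.8  1.8] 39.98058557510376 [-0.0003 -0.0004  0.0001 -0.0001  0.0003 -0.0001] 14.65
```

No slip in the grip. The slide is hard against the stop after about 6 mm of plunger travel, held with about 9 N, and still.

```bash
python3 -c "
from rig import manip; print(manip.sign_off())"
```

```text
the job is handed in; nothing more can be done
None
```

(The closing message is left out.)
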